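Turn the wrong-way-round parts tray in its sleeve and clip it in

ROBOT

A 6-joint arm with a two-finger parallel gripper is mounted at the origin on a cart in front of the work surface, level with it; the furniture and walls round the work are solid. World frame = base frame: x ahead of the robot, y to its left, z up, the work surface at z = 0. Lengths are in m, angles in rad, forces in N, time in s.
With the tool pointing down it reaches from about 0.275 to 0.875 m from the base axis. Payload 12.5 kg.
Tool frame: the origin (TCP) lies on the centre line of the jaws, within the pads' length; the fingertips stand r.finger_overhang ahead of it and the grasp point (between the pads) lies 3 mm ahead of it (r.finger_overhang is the distance from the TCP to the fingertips, in m); z points along the fingers, y is the direction in which the jaws open and shut (so a half turn about z gives the same grasp; the last joint's range is limited). The gripper opens to 85 mm and grips with 20 to 120 N. Pads are 22 mm wide; open, the fingers measure 114 mm over their backs; the gripper's body (76 mm by 85 mm) begins 54 mm behind the grasp point. The pads swing forward as they close: fully open they stand 13 mm farther back than shut.
Start: joints at [1.263, 0.351, 1.652, -0, 1.139, -0.085], TCP at [0.121, 0.536, 0.253] pointing down, gripper open.
Joint ranges: [-2.75, 2.75], [-0.79, 2.1], [0.01, 2.65], [-1.57, 4.71], [0.07, 3.14], [-2.87, 2.87]. Speed limits (rad/s): [2.22, 2.22, 2.79, 3.14, 3.14, 3.14].

INTERFACE

Orientations are given as a unit quaternion [x, y, z, w].
In Python, from cell import r, optics gives the robot as it stands. The module is installed in compiled form; this text tells all that it offers. Calls block until the motion is done:
- r.move_to(position, orientation): joint-space move of the TCP to a pose.
- r.move_linear(position, rot=None, vel=0.15): straight line of the TCP; rot=None keeps the orientation; vel is the mean speed in m/s.
- r.set_joints(angles): joint-space move.
- r.set_gripper(opening, squeeze=None): opening from 0.0 (shut) to 1.0 (fully open); squeeze is the grip in N (None keeps the last); returns when the fingers have stopped.
- r.sleep(seconds).
- r.inverse_kinematics(position, orientation): joint angles nearest the present ones, or None.
- optics.get_image(name): name is "side" or "top" or "wrist"; returns a dict with "pixels" (400x640x3 uint8, red, green, blue), "depth" (400x640 float32, m along the optical axis (not along the pixel's ray), 0 where there is no reading), "fx", "fy", "cx", "cy" (pixels), "camera_from_world" (4x4, takes a point from world to camera coordinates); the wrist camera has in their place "mount" (4x4, takes a point from camera to tool coordinates, whose origin is the TCP and whose axes are the flange's). Camera axes: x right, y down, z forward; pixel columns grow to the right and rows downward; lengths in m; the calibration is good to about 2 mm. A picture is of the moment at which its call begins: read the wrist's pose just before it.
A pose or a line that the arm cannot do raises r.PlanningError and nothing moves.
- r.hand_in(): hands the job in, once; it reports no verdict.
Readings, each from a call of its own:
- r.current_t(): time.
- r.current_q(): joint angles.
- r.current_qvel(): joint speeds.
- r.current_effort(): joint torques, N m.
- r.current_tool_pos(): TCP position.
- r.current_ee_rot(): TCP orientation.
- r.current_contact_force(): force on the tool from outside, world axes, zero at the start.
- r.current_torque(): the same for the moment, N m.
- r.current_opening(): opening from 0.0 (shut) to 1.0 (fully open).
Only numpy, scipy, OpenCV 4.12 (cv2) and the standard library are available. Lean on these libraries where they do the work, as an engineer would, in place of code of your own. Each camera call takes 0.05 s, during which the arm holds its last target. There are 200 camera calls.

TASK

The small parts tray was slid into its metal sleeve back to front, so its pull block sticks out at the rear. Slide the tray right out through the flared mouth, turn it round, and slide it back in fully home so that the pull block sticks out of the mouth, then flip both small clips at the mouth fully down to lock it. Keep the tray level with the bearing in it, and leave the nut, roller and collar nearby where they are.

Things in the scene. Friction and masses are not known exactly. Their poses are not given: they have to be found in the camera images.
- holder: Fixed aluminium plate 225 x 100 mm, 4 mm thick (top at z = 4 mm; x = -170 to +55 mm), with a steel sleeve of rectangular section on it. Origin: on the bench under the middle of the sleeve; x along the sleeve from mouth to rear, z up. Sleeve: 90 mm long (x = -45 to +45 mm), inside 52.4 mm wide and 30 mm high (roof z = 34 to 37 mm), side walls 3 mm.
- sleeve_mouth (a point): Middle of the sleeve's mouth: x = -45, y = 0, z = 17 mm in the holder's frame, same axes. The side walls flare outward in front of it, to x = -56 mm and 64 mm outer span.
- sleeve_rear (a point): Middle of the sleeve's rear opening: x = +45, y = 0, z = 17 mm in the holder's frame, same axes. Two stop lips here, one each side with 41 mm free between them, stop the tray's body; the pull block passes between. The rear half of the roof (x = 0 to +45 mm) has a thumb notch 38 mm wide, open to the rear, so a finger from above can follow the tray in to x = 0.
- tray_mid (a point): Centre of the loose grey open-topped tray: 90 (x) x 50 (y) x 26 mm high, walls 3 mm, 0.1 to 0.3 kg. Pull block on its -x end, +x end plain. Slides flat on the plate; play in the sleeve 1.2 mm each side, 4 mm above. It starts back to front (its x against the holder's x), up to 10 mm short of the stop lips. Fully home, its centre is at the holder's x = 0, its body flush in the sleeve.
- tray_pull (a point): Outer end of the tray's pull block, 67 mm from the tray's centre towards the tray's -x, 13 mm above the tray's underside. The block is 22 mm long (x), 22 mm wide (y), its top 22 mm and its underside 2 mm above the tray's underside.
- bearing_mid (a point): Centre of a loose ball bearing, 35 mm diameter, 11 mm thick, lying flat in the tray, in the compartment beside the pull block.
- clip_left (a joint): Left clip (holder y = +20 mm), rad: 0 = fully down (lever level, hook leg hanging 5 mm in front of the mouth, locking the tray in); 0.88 to 1.0 at the start (lever up). Hinge along y at holder x = -45, z = 41.5 mm; stiff, stays where left. Pushing the lever's end forward and down along its arc closes it with a few N; pressing straight down may bind at first. Dark steel, 10 mm wide, leg 18 mm.
- clip_right (a joint): Right clip (holder y = -20 mm), the mirror image of the left one, same values. Open, both clips reach about 18 mm in front of the mouth and up to z = 65 mm, above the path of the tray.
- clip_left_lever (a point): Middle of the upper face of the left clip's lever (26 mm long, 3 mm thick), 13 mm from the hinge; at z = 43 mm when the clip is down.
- clip_right_lever (a point): The same point on the right clip's lever.
- nut: Bystander: a loose steel hexagon nut, 34 x 30 x 16 mm; origin under its centre.
- roller: Bystander: a loose pale metal roller standing upright, 33 mm diameter, 38 mm tall; origin under its centre.
- collar: Bystander: a loose steel collar ring lying flat, 42 mm diameter, 14 mm tall; origin under its centre.
There are look-alikes about, which are no part of the job. Leave any red look-alike of the part that bears bearing_mid alone.

How it is judged:
By the outcome, as a careful person would: the job done as asked, in the order asked, and still so for the second after the job is handed in, with the robot touching nothing.
It also fails if it takes over 72 s, if anything falls off the work surface, if the arm or the gripper's body presses on something with over 40 N, if the wrist force passes 120 N, or if a joint passes its speed limit or range.

## Working session

There is one attempt and no reset: what is moved stays moved. The work goes in short steps, each a Python script; the robot and the scene stay as the last script left them, time stands still between calls to the robot, and variables do not carry over. Pictures are saved under pics/ and viewed, about 8 in all and at most 12, crops included, and the job is handed in when it is done.

```bash
mkdir -p pics; python3 - <<'E'
from cell import r, optics
import cv2,numpy as np
for n in("side","top"):
    d=optics.get_image(n); cv2.imwrite(f"pics/{n}0.png",d["pixels"][:,:,::-1]); np.savez(f"pics/{n}0.npz",**d)
    T=np.linalg.inv(d["camera_from_world"]);print(n,d["fx"],d["cx"],d["cy"],T.round(3).tolist())
print(r.current_t(),r.finger_overhang,r.current_ee_rot())
E
```

```text
side 383.29494589818614 320.7683074360177 204.5924841450719 [[0.967, -0.111, 0.229, 0.29], [-0.254, -0.471, 0.845, -0.549], [0.014, -0.875, -0.484, 0.53], [0.0, 0.0, 0.0, 1.0]]
top 493.49918525812427 324.4088276884678 193.17747167704584 [[0.021, -0.996, 0.087, 0.4], [-1.0, -0.021, -0.002, 0.205], [0.004, -0.087, -0.996, 1.13], [0.0, 0.0, 0.0, 1.0]]
0.1 0.022 [ 1.11176714e-01  9.93800526e-01 -4.89025815e-04 -1.20649692e-04]
```

View pics/top0.png

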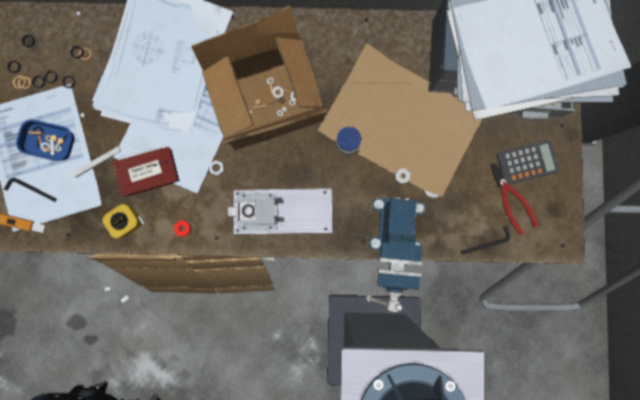

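View pics/side0.png

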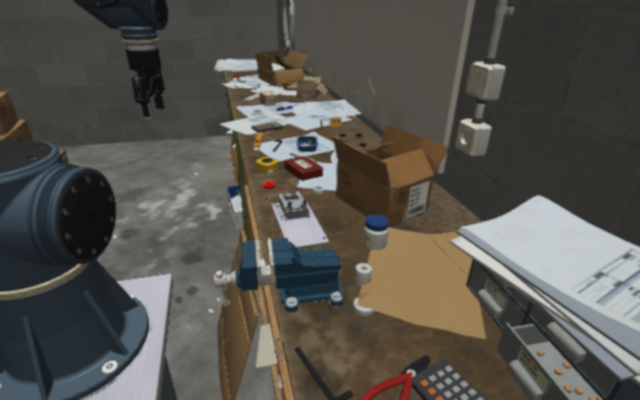

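Top view: the holder plate spans px (233–332, 188–234). The sleeve is at its left end, and the mouth with clips is near (281, 211) facing right. The tray's pull block shows at (231, 211). The red look-alike bearing is at (182, 228) and the vise is right of the plate. I'll take a closer look with the wrist camera.

```bash
cat > h.py <<'E'
from cell import r, optics
import cv2,numpy as np
from scipy.spatial.transform import Rotation as R
def quat(a): # tool down, tool y at world angle a
    h=(a+np.pi/2)/2; return np.array([np.cos(h),np.sin(h),0,0])
def wristpic(name):
    p=np.array(r.current_tool_pos());q=r.current_ee_rot(); d=optics.get_image("wrist")
    T=np.eye(4);T[:3,:3]=R.from_quat(q).as_matrix();T[:3,3]=p; T=T@d["mount"]
    cv2.imwrite(f"pics/{name}.png",d["pixels"][:,:,::-1]); np.savez(f"pics/{name}.npz",T=T,**d); return d,T
def ray(d,T,u,v,z):
    c=T[:3,:3]@np.array([(u-d["cx"])/d["fx"],(v-d["cy"])/d["fy"],1]); o=T[:3,3]; return o+c*(z-o[2])/c[2]
def cloud(d,T):
    v,u=np.indices(d["depth"].shape);Z=d["depth"]
    P=np.stack([(u-d["cx"])/d["fx"]*Z,(v-d["cy"])/d["fy"]*Z,Z],-1)@T[:3,:3].T+T[:3,3]; P[Z==0]=np.nan; return P
def st(): print("t%.2f"%r.current_t(),np.round(r.current_tool_pos(),4),np.round(r.current_contact_force(),1),"op%.3f"%r.current_opening(),np.round(r.current_q(),2))
E
python3 - <<'E'
from h import *
r.move_to([.44,.30,.30],quat(0)); st()
d,T=wristpic("w1"); print(np.round(T,3),d["fx"])
E
```

```text
t1.58 [0.4395 0.3007 0.2999] [-1.2 -0.1 -0.8] op0.998 [0.51 0.27 1.64 0.   1.23 0.51]
[[ 1.     0.002 -0.     0.44 ]
 [ 0.002 -0.959 -0.283  0.373]
 [-0.001  0.283 -0.959  0.421]
 [ 0.     0.     0.     1.   ]] 276.03938716550687
```

View pics/w1.png

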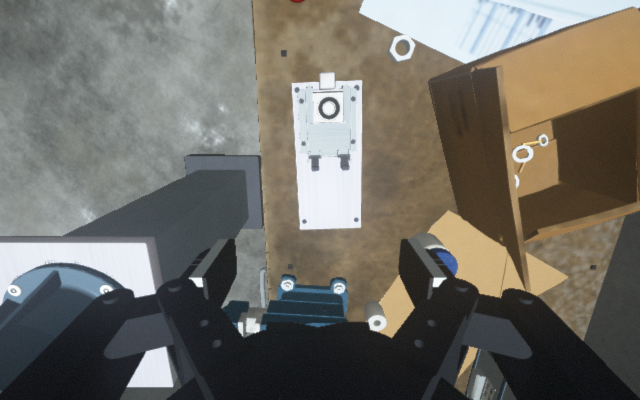

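Wrist view: plate at px (292–361, 81–229) with its far end up. The pull block is at (327, 79), the bearing at (327, 107) through the roof notch, the clips at (315, 161) and (345, 161), and the nut at (402, 47). The red bearing at (298, 0) is the look-alike. The dark-and-white one in the tray fits bearing_mid. Next I'll measure the plate and confirm the bearing in a crop.

```bash
python3 - <<'E'
from h import *
d=dict(np.load("pics/w1.npz"));T=d["T"]
P=cloud(d,T);im=d["pixels"].astype(int)
reg=np.zeros(P.shape[:2],bool);reg[70:240,280:375]=1
bright=(im.min(2)>135)&(im.max(2)-im.min(2)<45)
m=(bright&reg).astype(np.uint8)
n,l,s,c=cv2.connectedComponentsWithStats(m);k=1+s[1:,4].argmax();print(s[k])
plate=(l==k)&(P[...,2]<.011)
cs=cv2.findContours((plate).astype(np.uint8),cv2.RETR_EXTERNAL,cv2.CHAIN_APPROX_NONE)[0]
v,u=np.nonzero(plate)
W=np.array([ray(d,T,a,b,.004)[:2] for a,b in zip(u,v)]).astype(np.float32)
print("plate rect",cv2.minAreaRect(W*1000), "z",np.nanmedian(P[plate][:,2]), W.min(0),W.max(0))
roof=reg&(P[...,2]>.028)&(P[...,2]<.045)
v,u=np.nonzero(roof);W=np.array([ray(d,T,a,b,.037)[:2] for a,b in zip(u,v)]).astype(np.float32)
print("roof",cv2.minAreaRect(W*1000),W.min(0),W.max(0),np.nanmedian(P[roof][:,2]))
for y in range(165,230,8):
    row=np.nonzero(plate[y])[0]; a,b=ray(d,T,row[0]-.5,y,.004),ray(d,T,row[-1]+.5,y,.004);print(y,np.round([*a[:2],*b[:2]],4))
cv2.imwrite("pics/w1c.png",cv2.resize(d["pixels"][60:240,270:420,::-1],None,fx=3.3,fy=3.3,interpolation=cv2.INTER_CUBIC))
E
```

```text
[ 291   72   72  158 9358]
plate rect ((456.719970703125, 300.94281005859375), (101.80506134033203, 226.5991973876953), 2.1231906414031982) z 0.0049043665938013625 [0.40252617 0.187273  ] [0.51135206 0.41478643]
roof ((455.52392578125, 355.24169921875), (61.81966781616211, 116.97160339355469), 1.118395447731018) [0.42382282 0.2970946 ] [0.48740733 0.4138048 ] 0.03762309198296898
165 [0.4067 0.2935 0.5077 0.2938]
173 [0.4065 0.281  0.5083 0.2813]
181 [0.4062 0.2683 0.5089 0.2685]
189 [0.4075 0.2554 0.5095 0.2556]
197 [0.4073 0.2422 0.5102 0.2425]
205 [0.4086 0.2289 0.5092 0.2291]
213 [0.4083 0.2152 0.5098 0.2155]
221 [0.4097 0.2014 0.5105 0.2016]
229 [0.4111 0.1873 0.4521 0.1874]
```

View pics/w1c.png

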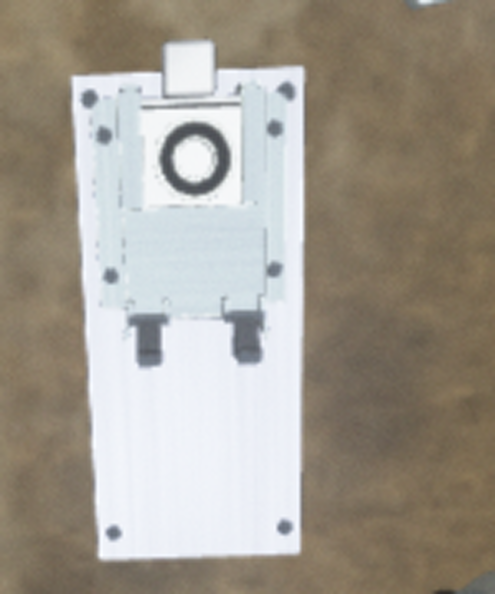

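The bearing_mid candidate in the tray is plain steel with a dark ring and sits next to the pull block, so it fits; the red one outside doesn't. Holder origin is about (0.4547, 0.3584) with yaw about 92°. The sizes match: plate 102 × 227 mm, roof z 37 mm. I'll push the tray out with shut fingers.

```bash
cat >> h.py <<'E'
O=np.array([.4547,.3584]);A=np.radians(92.0)
X=np.array([np.cos(A),np.sin(A)]);Y=np.array([-X[1],X[0]])
def W(x,y,z): # holder mm -> world m
    return [*(O+(x*X+y*Y)/1000),z/1000]
def H(p): d=np.array(p[:2])-O; return np.round([d@X*1000,d@Y*1000,p[2]*1000],1)
Q0=quat(A-np.pi/2); Q1=quat(A+np.pi/2)
def F(): f=np.array(r.current_contact_force()); return np.array([f[:2]@X,f[:2]@Y,f[2]])
def step(x0,x1,y,z,lim,n=8.,vel=.06,base=None):
    b=F() if base is None else base
    s=np.sign(x1-x0);x=x0
    while abs(x1-x)>1e-6:
        x=x+s*min(n,abs(x1-x)); r.move_linear(W(x,y,z),vel=vel); f=F()-b
        if abs(f[0])>lim: break
    print("step end",x,H(r.current_tool_pos()),np.round(f,1),"t%.2f"%r.current_t()); return x
E
python3 - <<'E'
from h import *
d=dict(np.load("pics/w1.npz"));T=d["T"]
print("block end",H(ray(d,T,327.3,72.7,.026)))
r.set_gripper(0,40); print(r.finger_overhang)
r.move_to(W(88,0,100),Q0); r.move_linear(W(88,0,48),vel=.15); b=F();r.move_linear(W(88,0,36),vel=.05); st(); print(F()-b)
if abs((F()-b)[2])<5:
    step(88,14,0,36,30,n=15,vel=.07); st()
E
```

```text
block end [63.1 -0.6 26. ]
0.022
t4.27 [0.4515 0.4463 0.0359] [ 0.3  0.1 -0.4] op0.003 [ 0.71  0.77  1.55 -0.    0.82  0.67]
[-5.22779004e-01 -3.47645685e-04 -3.00575293e+00]
step end 14 [13.4  0.  36. ] [-0.3  0.   0.2] t6.08
t6.08 [0.4542 0.3718 0.036 ] [ 0.3 -0.2 -0.2] op-0.001 [ 0.61  0.71  1.68 -0.    0.75  0.57]
```

```bash
python3 - <<'E'
from h import *
r.move_linear(W(14,0,105),vel=.25); r.set_gripper(.8)
r.move_to(W(-96,0,150),Q0)
wristpic("w2"); st()
d=dict(np.load("pics/w2.npz"));P=cloud(d,d["T"]);h=(P[...,:2]-O)
hx=h@X*1000;hy=h@Y*1000;z=P[...,2]*1000
m=(z>25)&(z<33)&(hx>-150)&(hx<-64)&(abs(hy)<40)
print(m.sum(),[np.nanpercentile(a[m],[0,2,50,98,100]).round(1) for a in(hx,hy,z)])
cv2.imwrite("pics/w2.png",d["pixels"][:,:,::-1])
E
```

```text
t7.77 [0.4581 0.2627 0.15  ] [-0.6  0.9 -0.1] op0.802 [0.43 0.45 1.8  0.   0.89 0.4 ]
679 [array([-109.7, -109.4,  -93.1,  -64.2,  -64. ]), array([-24.8, -24.5,   0.8,  24.8,  25.2]), array([25. , 25.4, 30. , 31.7, 32.5])]
```

View pics/w2.png

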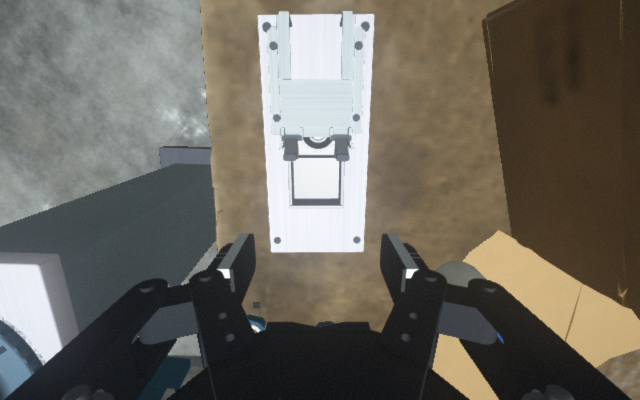

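Wrist view: the tray end is out of the mouth at px (290–343, 205), measured at holder x = -109.5 and centred within 0.3 mm. I'll grip it and draw it out.

```bash
python3 - <<'E'
from h import *
r.move_linear(W(-96,0,60),vel=.25); b=F(); r.move_linear(W(-96,0,32),vel=.08); print(F()-b)
r.set_gripper(0.45,50); st(); 
x=step(-96,-164,0,32,25,n=17,vel=.09)
r.set_gripper(.75); r.move_linear(W(-124,0,32),vel=.15)
b=F(); r.set_gripper(.45,60); st(); r.move_linear(W(-124,0,40),vel=.06); print(F()-b)
wristpic("w3")
E
```

```text
[-0.10129665 -0.35133436  0.66405042]
t9.08 [0.4583 0.2625 0.0326] [-1.8 -0.1  6.1] op0.568 [ 0.43  0.64  1.85 -0.    0.65  0.4 ]
step end -164 [-165.3   -0.6   32.6] [-6.8 -3.3  1.8] t10.45
t11.46 [0.459  0.2338 0.0323] [-1.3  0.3  5.7] op0.567 [0.38 0.63 1.88 0.   0.63 0.35]
[ 1.2277455  -0.26873519 -2.47009192]
```

View pics/w3.png

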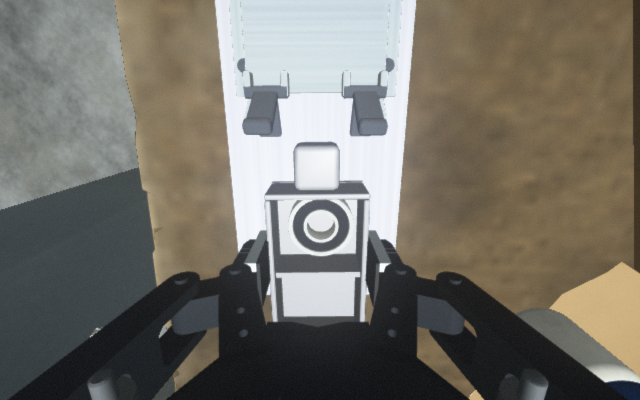

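Wrist view: the tray is clear of the mouth, gripped near (317, 255). The bearing is seated at (320, 225), the pull block (317, 165) points toward the mouth, and the clips are at (265, 110) and (368, 110). Now I'll lift, turn it half round and lower it.

```bash
python3 - <<'E'
from h import *
r.move_linear(W(-124,0,118),vel=.2)
print(r.inverse_kinematics(W(-124,0,118),Q1))
r.move_to(W(-124,0,118),Q1); st()
d,T=wristpic("w4")
b=F(); r.move_linear(W(-124,0,50),vel=.15); r.move_linear(W(-124,0,32.8),vel=.04); print("down",F()-b); st()
E
```

```text
[ 3.81921742e-01  4.76797446e-01  1.85275684e+00 -4.44089210e-16
  8.12038372e-01 -2.79457750e+00]
t14.98 [0.459  0.2345 0.1179] [-0.   0.2 -3.9] op0.569 [ 0.38  0.48  1.85 -0.    0.81 -2.79]
down [ 0.14498245 -0.36932793  0.1075812 ]
t16.22 [0.459  0.2345 0.0326] [-0.5  0.5 -2.4] op0.572 [ 0.38  0.63  1.88 -0.    0.63 -2.79]
```

View pics/w4.png

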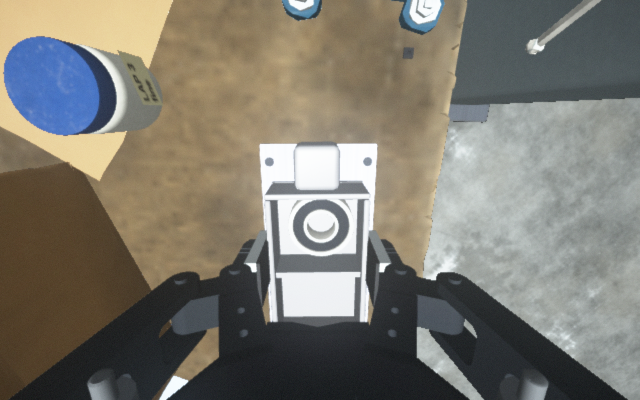

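```bash
python3 - <<'E'
from h import *
x=step(-124,-82,0,32.6,15,n=7,vel=.06)
if x==-82:
    r.set_gripper(.75); st(); r.move_linear(W(-82,0,100),vel=.25)
    r.move_to(W(-158,0,110),Q0); wristpic("w5"); r.set_gripper(0,40)
    r.move_linear(W(-158,0,50),vel=.2); b=F(); r.move_linear(W(-158,0,36),vel=.06); print(F()-b)
    x=step(-158,-86,0,36,20,n=9,vel=.08)
    if x==-86: x=step(-86,-76,0,36,12,n=1,vel=.03)
E
```

```text
step end -82 [-81.7   0.   32.6] [-0.5 -0.5 -0.8] t17.82
t18.12 [0.4577 0.2764 0.0328] [-0.4 -0.9 -0.4] op0.746 [ 0.46  0.65  1.83 -0.    0.66 -2.72]
[-0.1379853   1.60305823 -0.56569331]
step end -86 [-85.9  -0.1  36. ] [-0.  -0.9  0.6] t24.72
step end -76 [-77.6   0.3  35.9] [-16.9   2.4   6. ] t27.22
```

```bash
python3 - <<'E'
from h import *
r.move_linear(W(-92,0,36),vel=.15); r.move_linear(W(-96,0,130),vel=.25)
r.set_gripper(.4)
wristpic("w6"); st()
d=dict(np.load("pics/w6.npz"));P=cloud(d,d["T"]);h=(P[...,:2]-O)
hx=h@X*1000;hy=h@Y*1000;z=P[...,2]*1000
m=(z>20)&(z<30)&(hx>-80)&(hx<-50)&(abs(hy)<9)
print("block",m.sum(),[np.nanpercentile(a[m],[1,50,99]).round(1) for a in(hx,hy,z)])
for s in(1,-1):
    m=(z>45)&(z<75)&(hx>-75)&(hx<-30)&(s*hy>10)&(s*hy<30)
    print("clip",s,m.sum(),[np.nanpercentile(a[m],[1,50,99]).round(1) for a in(hx,hy,z)])
cv2.imwrite("pics/w6c.png",cv2.resize(d["pixels"][0:260,200:440,::-1],None,fx=2.3,fy=2.3))
E
```

```text
t28.48 [0.458  0.2624 0.1297] [-0.2 -0.1 -0.5] op0.399 [0.43 0.48 1.81 0.   0.85 0.4 ]
block 436 [array([-65.9, -57.6, -50.2]), array([-8.6, -0.4,  8.6]), array([24.6, 26.5, 28.1])]
clip 1 371 [array([-59.4, -52.2, -43.6]), array([13.5, 19.5, 25.5]), array([45.1, 56.2, 66.9])]
clip -1 383 [array([-60.1, -52.4, -43.6]), array([-26.1, -20.1, -15.2]), array([45.1, 56.4, 66.9])]
```

View pics/w6c.png

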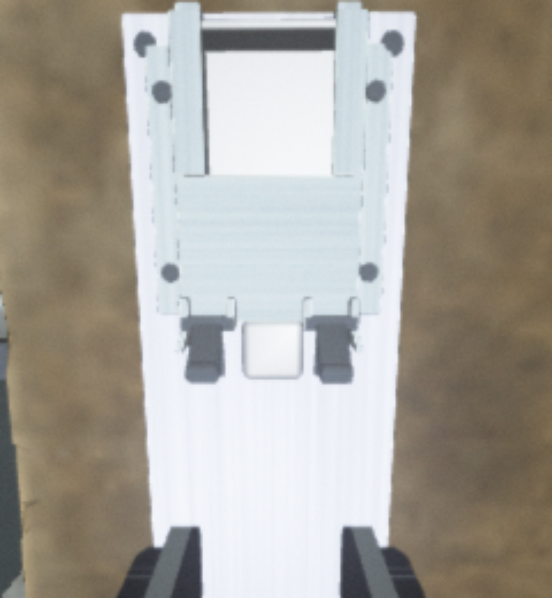

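The view confirms that the tray is home (block end at x = -66.5, crop px (272, 350)). Both levers are up, with ends near x = -60, z = 66, matching the model. I'll close the clips one at a time along the arc.

```bash
python3 - <<'E'
from h import *
r.set_gripper(0,40)
def corner(cx,cz,y,vel): r.move_linear(W(cx+11,y,cz+22),vel=vel)
for y in(20,-20):
    r.move_to(W(-27,y,120),Q0); corner(-36,63,y,.25); b=F(); log=[]
    for th in [1.15,.95,.75,.55,.38,.22,.1,0,-.04]:
        s=21+6*(1-th/1.2)
        corner(-45-s*np.cos(th)+1.5*np.sin(th),41.5+s*np.sin(th)+1.5*np.cos(th),y,.06)
        f=F()-b; log.append(np.round(f,0).tolist())
        if np.linalg.norm(f)>30: break
    print(y,th,log,"t%.1f"%r.current_t())
    r.move_linear(W(-60,y,100),vel=.2)
r.move_linear(W(-96,0,130),vel=.3); r.set_gripper(.4)
wristpic("w7"); st()
d=dict(np.load("pics/w7.npz"));P=cloud(d,d["T"]);h=(P[...,:2]-O)
hx=h@X*1000;hy=h@Y*1000;z=P[...,2]*1000
for s in(1,-1):
    m=(hx>-75)&(hx<-48)&(s*hy>16)&(s*hy<24)&(z>35)
    print("clip",s,m.sum(),[np.nanpercentile(a[m],[1,50,99]).round(1) for a in(hx,hy,z)],"tilt",np.polyfit(hx[m],z[m],1)[0].round(3))
cv2.imwrite("pics/w7c.png",cv2.resize(d["pixels"][0:260,200:440,::-1],None,fx=2.3,fy=2.3))
E
```

```text
20 -0.04 [[1.0, 1.0, 0.0], [0.0, 1.0, 0.0], [-0.0, 1.0, 0.0], [-0.0, 0.0, 0.0], [-0.0, -0.0, 0.0], [0.0, -0.0, -0.0], [-0.0, 0.0, -0.0], [1.0, 6.0, 17.0], [1.0, 8.0, 26.0]] t32.0
-20 -0.04 [[0.0, 0.0, 0.0], [-0.0, 0.0, -0.0], [-0.0, 0.0, -0.0], [2.0, 0.0, -1.0], [0.0, 0.0, -1.0], [-0.0, -0.0, 0.0], [0.0, 1.0, -1.0], [1.0, 6.0, 15.0], [1.0, 8.0, 23.0]] t35.4
t36.52 [0.458  0.2626 0.1297] [-0.5 -0.2  0.2] op0.401 [0.43 0.48 1.81 0.   0.85 0.4 ]
clip 1 355 [array([-75. , -61.4, -48.6]), array([16.1, 19.7, 23.9]), array([ 42.2,  43.9, 210.9])] tilt -2.978
clip -1 391 [array([-75. , -61.6, -48.6]), array([-23.9, -19.5, -16.2]), array([ 42.3,  44. , 212.1])] tilt -4.945
```

View pics/w7c.png

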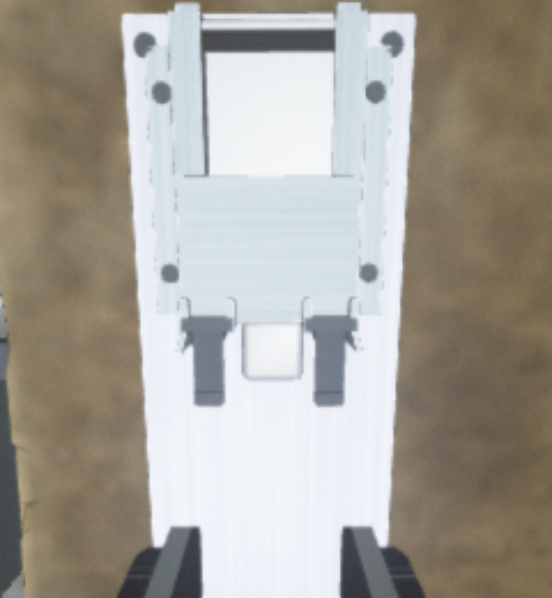

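```bash
python3 - <<'E'
from h import *
d=dict(np.load("pics/w7.npz"));P=cloud(d,d["T"]);h=(P[...,:2]-O)
hx=h@X*1000;hy=h@Y*1000;z=P[...,2]*1000; ok=True
for s in(1,-1):
    m=(hx>-70)&(hx<-50)&(s*hy>16)&(s*hy<24)&(z>35)&(z<55)
    k=np.polyfit(hx[m],z[m],1)[0]; print(s,m.sum(),k.round(3),np.median(z[m]).round(1)); ok&=abs(k)<.06
m=(hx>-40)&(hx<-5)&(abs(hy)<20)&(z<50);print("roof z",np.median(z[m]).round(1))
m=(z>20)&(z<30)&(hx>-80)&(hx<-50)&(abs(hy)<9);print("block end",np.nanpercentile(hx[m],1))
if ok: r.hand_in(); print("handed in",r.current_t())
E
```

```text
1 286 -0.083 43.8
-1 282 -0.073 43.8
roof z 37.6
block end -65.68254285352376
```

The levers read 0.08 tilt, slightly ambiguous, so I'll check against the roof's tilt and press each lever end again.

```bash
python3 - <<'E'
from h import *
d=dict(np.load("pics/w7.npz"));P=cloud(d,d["T"]);h=(P[...,:2]-O)
hx=h@X*1000;hy=h@Y*1000;z=P[...,2]*1000
m=(hx>-40)&(hx<-5)&(abs(hy)<20)&(z<50)&(z>30);print("roof slope",np.polyfit(hx[m],z[m],1)[0].round(3))
m=(hx>-150)&(hx<-80)&(abs(hy)<20)&(z<12);print("plate slope",np.polyfit(hx[m],z[m],1)[0].round(3))
r.set_gripper(0,40)
for y in(20,-20):
    r.move_to(W(-65,y,110),Q0); r.move_linear(W(-65,y,70),vel=.2); b=F(); log=[]
    for tz in np.arange(67,62.4,-.5):
        r.move_linear(W(-65,y,tz),vel=.03); f=F()-b; log.append((H(r.current_tool_pos())[2]-22,f[2].round(1)))
        if abs(f[2])>28: break
    print(y,log); r.move_linear(W(-65,y,100),vel=.2)
r.move_linear(W(-96,0,130),vel=.3); r.set_gripper(.4)
wristpic("w8"); st()
d=dict(np.load("pics/w8.npz"));P=cloud(d,d["T"]);h=(P[...,:2]-O)
hx=h@X*1000;hy=h@Y*1000;z=P[...,2]*1000
for s in(1,-1):
    m=(hx>-70)&(hx<-50)&(s*hy>16)&(s*hy<24)&(z>35)&(z<55)
    print(s,np.polyfit(hx[m],z[m],1)[0].round(3),np.median(z[m]).round(1))
E
```

```text
roof slope -0.015
plate slope -0.001
20 [(np.float64(45.7), np.float64(-1.1)), (np.float64(45.0), np.float64(3.1)), (np.float64(44.7), np.float64(8.5)), (np.float64(44.599999999999994), np.float64(13.6)), (np.float64(44.400000000000006), np.float64(19.4)), (np.float64(44.2), np.float64(23.6)), (np.float64(44.099999999999994), np.float64(27.7)), (np.float64(43.900000000000006), np.float64(33.5))]
-20 [(np.float64(45.0), np.float64(5.3)), (np.float64(44.8), np.float64(10.1)), (np.float64(44.7), np.float64(13.7)), (np.float64(44.5), np.float64(19.5)), (np.float64(44.3), np.float64(23.3)), (np.float64(44.2), np.float64(27.0)), (np.float64(44.0), np.float64(32.4))]
t43.42 [0.458  0.2626 0.1297] [-0.1 -0.1  0.1] op0.400 [0.43 0.48 1.81 0.   0.85 0.4 ]
1 -0.071 43.8
-1 -0.086 43.8
```

```bash
python3 - <<'E'
from h import *
d=dict(np.load("pics/w8.npz"));P=cloud(d,d["T"]);h=(P[...,:2]-O)
hx=h@X*1000;hy=h@Y*1000;z=P[...,2]*1000
for s in(1,-1):
    print(s,[(x,z[(hx>x)&(hx<=x+2)&(s*hy>17)&(s*hy<23)&(z>35)&(z<55)].mean().round(2)) for x in range(-74,-40,2)])
E
```

```text
1 [(-74, np.float64(nan)), (-72, np.float64(45.27)), (-70, np.float64(45.56)), (-68, np.float64(44.68)), (-66, np.float64(43.89)), (-64, np.float64(43.71)), (-62, np.float64(43.42)), (-60, np.float64(44.05)), (-58, np.float64(43.63)), (-56, np.float64(43.76)), (-54, np.float64(43.84)), (-52, np.float64(43.46)), (-50, np.float64(43.83)), (-48, np.float64(43.79)), (-46, np.float64(44.57)), (-44, np.float64(43.65)), (-42, np.float64(37.47))]
-1 [(-74, np.float64(nan)), (-72, np.float64(45.28)), (-70, np.float64(45.61)), (-68, np.float64(44.75)), (-66, np.float64(43.81)), (-64, np.float64(43.52)), (-62, np.float64(43.36)), (-60, np.float64(43.62)), (-58, np.float64(43.75)), (-56, np.float64(43.71)), (-54, np.float64(43.41)), (-52, np.float64(43.46)), (-50, np.float64(43.46)), (-48, np.float64(43.72)), (-46, np.float64(44.77)), (-44, np.float64(43.65)), (-42, np.float64(37.84))]<stdin>:5: RuntimeWarning: Mean of empty slice.
  ret = ret.dtype.type(ret / rcount)
```

The levers are level from x = -48 to -66, at 43.6 mm measured. Allowing for the 0.6 mm depth bias seen on the roof, that is z = 43. A 2 mm raised lip at each lever's end explains both the apparent tilt and the contact at 45 mm. Both clips are fully down, so I'll hand in.

```bash
python3 -c "
from h import *
st(); r.hand_in(); print('handed in')"
```

```text
t43.42 [0.458  0.2626 0.1297] [-0.1 -0.1  0.1] op0.400 [0.43 0.48 1.81 0.   0.85 0.4 ]
the job is handed in; nothing more can be done
handed in
```

The tray is turned round and home in the sleeve, its pull block sticks out of the mouth, and both clips are down. I handed the job in at 43.4 s of the 72 s allowed.

I pushed the tray out from the rear, drew it clear of the mouth, and turned it half round in the air, held level. I slid it back in and pushed it until the force rose to 17 N, then closed the clips one at a time along their arc.

**Last checks:**
- **Tray:** the pull block's outer end was at about x = -66 mm, against a nominal -67. Depth edges are only good to about 1 mm.
- **Clips:** a straight-line fit along the levers first read a tilt of about 0.08, and a second press met contact at z = 45 mm instead of 43. A depth profile showed both came from a 2 mm lip at the lever ends. The levers themselves are level at about z = 43 mm and did not move under about 33 N.
- **Bearing:** it was seated in the tray after the turn. I could not see it once the tray was back in, because the roof hides it, so its final position is not checked.
- **Nut, roller and collar:** I noticed no contact with them, but I did not measure their positions again at the end.

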